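# Latch the specimen case with the slotted plate

### The job

Latch the grey specimen case shut for carrying: take the yellow latch plate with the long slot by its black grip, tilt it so that the slot goes past the wide orange head of the T-shaped stud on the case lid, then lay it level on the lid, caught under the stud's head, and let go. Leave the blue and red plates where they lie.

Things in the scene. Friction and masses are not known exactly. Their poses are not given: they have to be found in the camera images.
- latch_plate: Yellow plate 133 x 54 x 5 mm, 0.1-0.2 kg, flat on the table. Origin: centre of its long eye (through slot), on the underside; x along it to the eye end, z up. Eye: x -33 to 33, y -17 to 17 mm; eye end x = 45, tail x = -88, sides y = +-27. Black upright grip tab on the tail, centred at x = -68, y = 0: 34 long (x), 14 thick (y), z 5 to 43; pinch it across y from above.
- stud (a point): Foot of the T-stud's axis on the flat lid (244 x 174 mm, centred here, 60 mm up) of the fixed grey case; z up, x along the head. Round neck 12 mm across, z 0 to 24 mm; orange head bar x -39 to 39, y -7 to 7, z 24 to 30: too long for the eye if level. With the plate tilted 20-30 deg, hook one eye end under a head tip, slide until the neck is near it, then level. Either way round.
- short_plate: Bystander: loose blue plate of the same outline and grip as the yellow one, but its eye is only 24 mm long. Its frame: x along its length, away from the grip, z up, origin on its underside (z = 0) at the centre of that eye. Leave it where it lies.
- blank_plate: Bystander: loose red plate of the same outline and grip, with no eye. Its frame: x along its length, away from the grip, z up, origin on its underside (z = 0), 45 mm from the end away from the grip. Leave it where it lies.
Things that resemble listed ones, but are neither listed nor needed, are in the scene too. Of the things shaped like the latch_plate, the yellow one is meant.

How it is judged (in metres and radians):
At the end, for the whole second after the job is handed in: The yellow plate lies at rest on the lid, grip up, level within 7 degrees, underside within 7 mm of the lid, the stud's neck inside its eye (axis within 31 mm along and 15 mm across of the eye's centre), so under the head; blue and red plates within 30 mm of their start (x of stud in the frame of latch_plate between -0.031 and 0.031 m and y of stud in the frame of latch_plate between -0.015 and 0.015 m and z of stud in the frame of latch_plate between -0.007 and 0.007 m and angle between latch_plate's own z axis and vertical below 0.12 rad and linear speed of latch_plate below 0.02 m/s and angular speed of latch_plate below 0.2 rad/s); the robot touches nothing.
It fails at once if the blue or the red plate is moved more than 30 mm (distance of any of short_plate, blank_plate from where it was at the start of the episode above 0.03 m).
It also fails if it takes over 38 s, if anything falls off the work surface, if the arm or the gripper's body presses on something with over 40 N, if the wrist force passes 120 N, or if a joint passes its speed limit or range.

### The arm

A 6-joint arm with a two-finger parallel gripper is mounted at the origin on the work surface. World frame = base frame: x ahead of the robot, y to its left, z up, the work surface at z = 0. Lengths are in mm, angles in rad, forces in N, time in s.
With the tool pointing down it reaches from about 275 to 1000 mm from the base axis. Payload 8.4 kg.
Tool frame: the origin (TCP) lies midway between the tips of the shut fingers; the grasp point (between the pads) lies grip_depth behind it (grip_depth is the distance from the TCP to the grasp point, in mm); z points along the fingers, y is the line along which they close (so a half turn about z gives the same grasp; the last joint's range is limited). The gripper opens to 85 mm and grips with 20 to 120 N. Pads are 22 mm wide; open, the fingers measure 114 mm over their backs; the gripper's body (76 mm by 85 mm) begins 54 mm behind the grasp point. The pads swing forward as they close: fully open they stand 13 mm farther back than shut.
Start: joints at [-1.21, 0.353, 1.633, -0, 1.155, -0.002], TCP at [221.807, -584.32, 231.281] pointing down, gripper open.
Joint ranges: [-2.63, 2.63], [-0.92, 2.1], [0.06, 2.66], [-1.3, 4.44], [0, 2.69], [-3.02, 3.02]. Speed limits (rad/s): [2.22, 2.22, 2.79, 3.14, 3.14, 3.14].

### API

Orientations are given as [roll, pitch, yaw] about the fixed x, y, z axes, in that order (R = Rz(yaw) Ry(pitch) Rx(roll)).
In Python, from rig import * gives the robot as it stands.
- The arm moves only by the shell command python3 -m creep 'ROWS' [FORCE]. ROWS is JSON, a list of rows, each an object of numbers: "x", "y", "z": the shift along the tool's x, y, z in mm; "rx", "ry", "rz": the turn, a rotation vector about the tool's x, y, z in rad; "hand": the finger opening in mm, from 0 to 85.4. A call has 1 to 20 rows; each row shifts and turns the commanded pose from where the row before left it, along the tool's axes as they then stand; what a row does not reach is not made up. A row lasts 1/8 s, in which the tool goes at most 62.5 mm and 10.7 degrees, less where a joint would pass 70% of its speed; a pose out of reach is approached as far as the arm can. A call with a gripper value outside its range is refused whole. The fingers move at their own pace and stop on an object; FORCE is the grip in N (left out, the last holds). Time passes only in rows, so rows that do not move let the fingers close. It gives the time, the measured TCP pose, the force, the opening and the grip force at its end, in the units of the state.
- sense(): the state, without advancing time (a new reading comes with each control period).
- grab_frame(name): name is "side" or "top" or "wrist"; returns the picture (420x560x3 uint8, red, green, blue); there is no depth.
- get_calibration(name): a dict with "K" (3x3 intrinsics, pixels), "R" (3x3) and "t" (3): a world point X has camera coordinates R X + t. Camera axes: x right, y down, z forward; pixel columns grow to the right and rows downward; lengths in mm; the calibration is good to about 2 mm. A picture is of the moment at which its call begins: read the wrist's pose just before it. get_calibration takes no time and is no camera call; for the wrist camera it gives the pose at the moment of the call.
- sign_off(): hands the job in; it is judged then, once.
The state is a dict: "clock": time; "qpos": joint angles; "qvel": joint speeds; "joint_efforts": joint torques, N m; "eef_pos": TCP position; "tcp_rot": TCP orientation; "contact_force": force on the tool from outside, world axes, zero at the start; "wrist_torque": the same for the moment, N m; "opening": opening from 0.0 (shut) to 1.0 (fully open); "grasp_force": force on a finger pad.
Only numpy, scipy, OpenCV 4.12 (cv2) and the standard library are available. Lean on these libraries where they do the work, as an engineer would, in place of code of your own. Each camera call takes 0.05 s, during which the arm holds its last target. There are 200 camera calls.

## Working session

There is one attempt and no reset: what is moved stays moved. The work goes in short steps, Python scripts to look and compute and a shell command to move; the robot and the scene stay as the last step left them, time stands still between calls to the robot, and variables do not carry over. Pictures are saved under pics/ and viewed, at most 10 in all, crops included, and the job is handed in when it is done.

```bash
ls; mkdir -p pics
python3 - <<'E'
from rig import *
import cv2,numpy as np
print(sense())
try: print(grip_depth)
except Exception as e: print(e)
for n in("top","side"):
    c=get_calibration(n); print(n,c["K"],c["R"],c["t"])
a=[grab_frame(n) for n in("top","side")]
for n,i in zip(("top","side"),a): cv2.imwrite(f"pics/{n}0.png",i[:,:,::-1])
E
```

```text
pics
{'clock': 0.0, 'qpos': array([-1.21039510e+00,  3.53639765e-01,  1.63420057e+00, -1.20530872e-05,
        1.15519961e+00, -2.41545643e-03]), 'qvel': array([-1.67471543e-03, -1.42856275e-03,  1.68683216e-03, -2.27627243e-03,
        9.08334073e-05, -3.97719243e-04]), 'joint_efforts': array([-2.65359180e-03, -6.05263066e+01, -3.42067373e+01, -2.04922758e-04,
        9.26762063e-03, -5.06014175e-06]), 'eef_pos': array([ 221.62386593, -583.83575318,  230.53849889]), 'tcp_rot': array([-3.14014534e+00,  7.52413013e-06,  3.62821562e-01]), 'contact_force': array([-0.47012081, -0.10931439,  0.11149941]), 'wrist_torque': array([-0.01258655, -0.00653016, -0.04087589]), 'grasp_force': 0.0, 'opening': 0.9990461388816695}
18.700000000000003
top [[388.21022955   0.         287.78437163]
 [  0.         388.21022955 211.77194267]
 [  0.           0.           1.        ]] [[ 0.00905489 -0.99995332 -0.00337173]
 [-0.99588154 -0.00871372 -0.09024426]
 [ 0.09021067  0.004175   -0.99591395]] [-81.93286233 463.70371908 866.15138358]
side [[506.10764421   0.         281.12063925]
 [  0.         506.10764421 198.93797449]
 [  0.           0.           1.        ]] [[-9.89950649e-01 -1.41412621e-01 -4.29087776e-04]
 [-9.89189329e-02  6.94638124e-01 -7.12525734e-01]
 [ 1.01058192e-01 -7.05322867e-01 -7.01645847e-01]] [ 453.7937092   157.27886163 1230.12180908]
```

View pics/top0.png

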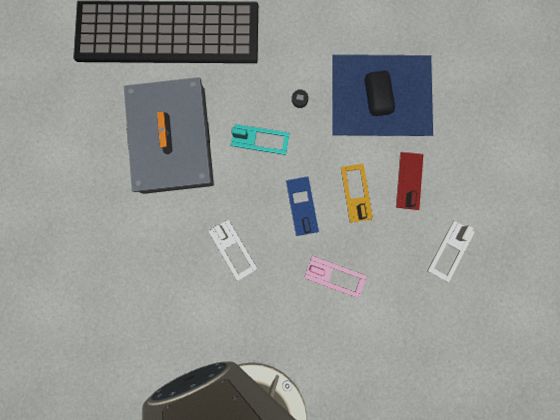

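View pics/side0.png

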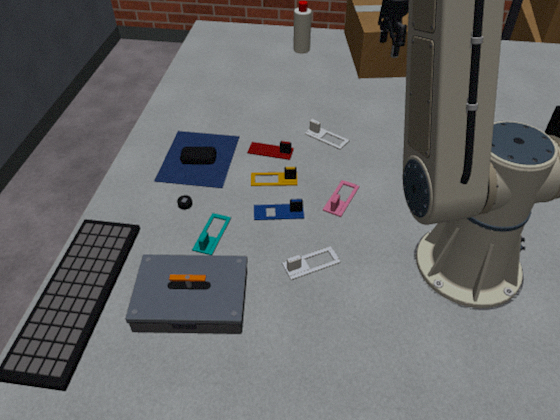

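Top view candidates shaped like the latch plate: yellow (357,193), blue (302,206), red (410,181), cyan (260,139), pink (335,277), white (232,250) and white (451,250). Only the one at (357,193) is yellow with a long slot and black grip (362,211). The case is at (168,135) with its orange head at (162,132). Next I'll measure these and confirm in a crop.

```bash
cat > h.py <<'E'
from rig import *
import cv2,numpy as np
def cast(uv,z,cal):
    K,R,t=cal["K"],cal["R"],np.array(cal["t"]).ravel()
    uv=np.atleast_2d(uv).astype(float)
    d=(R.T@np.linalg.inv(K)@np.c_[uv,np.ones(len(uv))].T).T
    c=-R.T@t
    return c+d*((z-c[2])/d[:,2])[:,None]
def mask(im,lo,hi):
    return cv2.inRange(cv2.cvtColor(im,cv2.COLOR_RGB2HSV),np.array(lo),np.array(hi))
def blobs(m,amin=30):
    cs,_=cv2.findContours(m,cv2.RETR_EXTERNAL,cv2.CHAIN_APPROX_NONE)
    return sorted([c[:,0,:] for c in cs if cv2.contourArea(c)>amin],key=len,reverse=True)
def rect(c,z,cal):
    p=cast(c,z,cal)[:,:2].astype(np.float32)
    (x,y),(w,h),a=cv2.minAreaRect(p)
    if w<h: w,h,a=h,w,a+90
    return np.round([x,y,w,h,a],1)
E
python3 - <<'E'
from h import *
rgb={n:cv2.imread(f"pics/{n}0.png")[:,:,::-1].copy() for n in("top","side")}
for n,im in rgb.items():
    cal=get_calibration(n)
    hsv=cv2.cvtColor(im,cv2.COLOR_RGB2HSV)
    for nm,lo,hi,z in(("yellow",(18,120,100),(30,255,255),5),("orange",(5,150,120),(17,255,255),90),("red",(0,150,50),(4,255,255),5),("blue",(105,120,60),(120,255,255),5),("case",(105,40,70),(120,100,140),60)):
        for c in blobs(mask(im,lo,hi))[:3]: print(n,nm,c.mean(0).round(),rect(c,z,cal))
    print(hsv[193,357],hsv[132,162])
im=rgb["top"]
a=cv2.resize(im[70:230,110:430],None,fx=2.5,fy=2.5,interpolation=cv2.INTER_CUBIC)
cv2.imwrite("pics/crop0.png",a[:,:,::-1])
E
```

```text
top yellow [356. 193.] [ 512.3 -237.7  132.    53.4    9.2]
top orange [162. 129.] [633.9 194.5  77.8  14.4   6.9]
top red [410. 181.] [ 541.9 -362.1  130.3   51.9  174.6]
top blue [373.  99.] [ 748.8 -300.3  235.7  192.4   90.4]
top blue [302. 206.] [ 480.2 -110.5  130.2   51.6   10.9]
[ 45   9 171] [ 15 205 205]
side yellow [275. 179.] [ 513.8 -232.3  129.7   55.1    8.1]
side orange [187. 277.] [634.6 199.8  77.2  13.3   8.1]
side red [271. 151.] [ 543.2 -356.   129.5   52.9  174.7]
side red [303.   5.] [  560.2 -1386.3   114.7    40.6    96. ]
side blue [198. 160.] [ 750.  -292.3  234.8  194.8   89.9]
side blue [278. 212.] [ 480.9 -105.5  130.3   53.6   10.9]
side case [187. 290.] [634.4 199.1 239.4 172.7   7.2]
side case [524. 155.] [-188.7 -375.   100.8   52.5   68.2]
side case [505. 148.] [-135.  -393.    94.8   30.3   72.4]
[105   3 147] [ 96   9 138]
```

View pics/crop0.png

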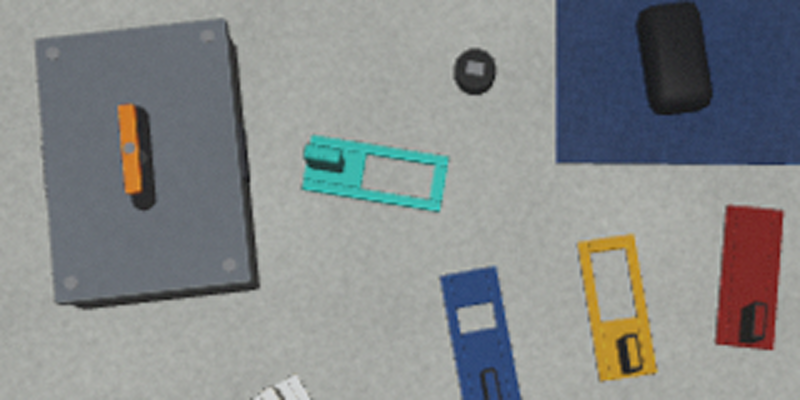

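Confirmed: the yellow plate with the long eye is at crop (618,308), with its black grip tab at the near end (630,352). The orange head at (130,148) runs along the case. The sizes match: 132x53 for the plate and 77x14 for the head. From the averaged views, the plate is at about (513,-235) with yaw 8.7°, and the stud at about (634,197) with yaw 7.3°. Moving above the grip now.

```bash
python3 -m creep '[{"x":29.2,"y":-19.4,"z":9},{"x":29.2,"y":-19.4,"z":9},{"x":29.2,"y":-19.4,"z":9},{"x":29.2,"y":-19.4,"z":9},{"x":29.2,"y":-19.4,"z":9},{"x":29.2,"y":-19.4,"z":9},{"x":29.2,"y":-19.4,"z":9},{"x":29.2,"y":-19.4,"z":9},{"x":29.2,"y":-19.4,"z":9},{"x":29.2,"y":-19.4,"z":9},{"x":29.2,"y":-19.4,"z":9},{"x":29.2,"y":-19.4,"z":9},{"rz":0.105},{"rz":0.105},{"x":0},{"x":0}]' 80
python3 - <<'E'
from h import *
s=sense(); cal=get_calibration("wrist"); im=grab_frame("wrist"); print(s["eef_pos"],s["tcp_rot"],s["qpos"].round(2))
cv2.imwrite("pics/w1.png",im[:,:,::-1])
for c in blobs(mask(im,(18,120,60),(30,255,255)))[:2]: print(c.mean(0),rect(c,5,cal))
E
```

```text
[ 221.68020532 -583.93082847  230.66333004] [-3.14041262e+00 -6.52766363e-06  3.62814670e-01] [-1.21  0.35  1.63  0.    1.16 -0.  ]schema error: expected keys x, y, z, rx, ry, rz, hand
```

View pics/w1.png

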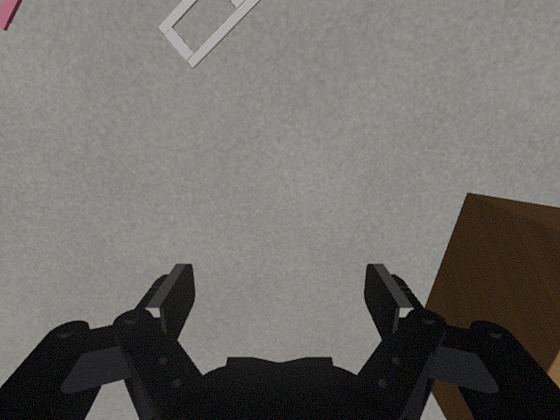

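The call was refused because every key is required in each row. The wrist view shows the open fingers, a white plate at (210,30) and a wooden box at the right edge (490,280), which lies away from my path.

```bash
python3 -m creep '[{"x":29.2,"y":-19.4,"z":9,"rx":0,"ry":0,"rz":0,"hand":85},{"x":29.2,"y":-19.4,"z":9,"rx":0,"ry":0,"rz":0,"hand":85},{"x":29.2,"y":-19.4,"z":9,"rx":0,"ry":0,"rz":0,"hand":85},{"x":29.2,"y":-19.4,"z":9,"rx":0,"ry":0,"rz":0,"hand":85},{"x":29.2,"y":-19.4,"z":9,"rx":0,"ry":0,"rz":0,"hand":85},{"x":29.2,"y":-19.4,"z":9,"rx":0,"ry":0,"rz":0,"hand":85},{"x":29.2,"y":-19.4,"z":9,"rx":0,"ry":0,"rz":0,"hand":85},{"x":29.2,"y":-19.4,"z":9,"rx":0,"ry":0,"rz":0,"hand":85},{"x":29.2,"y":-19.4,"z":9,"rx":0,"ry":0,"rz":0,"hand":85},{"x":29.2,"y":-19.4,"z":9,"rx":0,"ry":0,"rz":0,"hand":85},{"x":29.2,"y":-19.4,"z":9,"rx":0,"ry":0,"rz":0,"hand":85},{"x":29.2,"y":-19.4,"z":9,"rx":0,"ry":0,"rz":0,"hand":85},{"x":0,"y":0,"z":0,"rx":0,"ry":0,"rz":0.105,"hand":85},{"x":0,"y":0,"z":0,"rx":0,"ry":0,"rz":0.105,"hand":85},{"x":0,"y":0,"z":0,"rx":0,"ry":0,"rz":0,"hand":85},{"x":0,"y":0,"z":0,"rx":0,"ry":0,"rz":0,"hand":85}]' 80
python3 - <<'E'
from h import *
s=sense(); cal=get_calibration("wrist"); im=grab_frame("wrist"); print(s["eef_pos"],s["tcp_rot"],s["qpos"].round(2))
cv2.imwrite("pics/w2.png",im[:,:,::-1])
for c in blobs(mask(im,(18,120,60),(30,255,255)))[:2]: print(c.mean(0),rect(c,5,cal))
E
```

```text
clock: 2.15
eef_pos: [466.7, -242.4, 123.2]
tcp_rot: [-3.141, 0.0, 0.155]
contact_force: [0.2, 0.0, 0.8]
opening: 0.997
grasp_force: 0.0
[ 466.66341824 -242.35557537  123.21237381] [-3.14148535e+00  1.40604383e-04  1.54885107e-01] [-0.48  0.34  1.94  0.    0.87  0.93]
[281.48879837 152.7311609 ] [ 511.6 -237.1  131.9   53.3    9. ]
[281.925  218.0875] [ 451.7 -246.8   30.9   10.5    8.9]
```

View pics/w2.png

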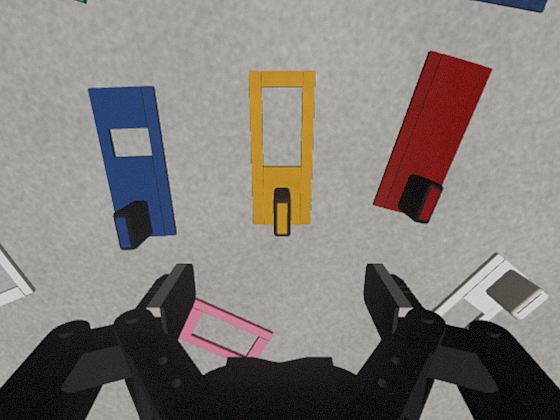

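The yellow plate lies square in the wrist view at (282,150), with the grip at (282,212) between the fingers, at (511.6,-237.1) and 9.0°. That agrees with the other views. Descending and gripping.

```bash
python3 -m creep '[{"x":0,"y":2,"z":25,"rx":0,"ry":0,"rz":0,"hand":85},{"x":0,"y":0,"z":25,"rx":0,"ry":0,"rz":0,"hand":85},{"x":0,"y":0,"z":25,"rx":0,"ry":0,"rz":0,"hand":85},{"x":0,"y":0,"z":20,"rx":0,"ry":0,"rz":0,"hand":85},{"x":0,"y":0,"z":16,"rx":0,"ry":0,"rz":0,"hand":85},{"x":0,"y":0,"z":0,"rx":0,"ry":0,"rz":0,"hand":5},{"x":0,"y":0,"z":0,"rx":0,"ry":0,"rz":0,"hand":5},{"x":0,"y":0,"z":0,"rx":0,"ry":0,"rz":0,"hand":5},{"x":0,"y":0,"z":0,"rx":0,"ry":0,"rz":0,"hand":5},{"x":0,"y":0,"z":0,"rx":0,"ry":0,"rz":0,"hand":5},{"x":0,"y":0,"z":0,"rx":0,"ry":0,"rz":0,"hand":5},{"x":0,"y":0,"z":0,"rx":0,"ry":0,"rz":0,"hand":5},{"x":0,"y":0,"z":0,"rx":0,"ry":0,"rz":0,"hand":5}]' 100
```

```text
clock: 3.82
eef_pos: [467.6, -244.5, 13.2]
tcp_rot: [3.141, -0.001, 0.153]
contact_force: [-0.1, 0.0, 5.9]
opening: 0.143
grasp_force: 98.1
```

```bash
python3 -m creep '[{"x":0,"y":0,"z":-30,"rx":0,"ry":0,"rz":0,"hand":5},{"x":0,"y":0,"z":-40,"rx":0,"ry":0,"rz":0,"hand":5},{"x":0,"y":0,"z":-40,"rx":0,"ry":0,"rz":0,"hand":5},{"x":0,"y":0,"z":-40,"rx":0,"ry":0,"rz":0,"hand":5},{"x":0,"y":0,"z":-40,"rx":0,"ry":0,"rz":0,"hand":5},{"x":12.5,"y":-30.5,"z":0,"rx":0,"ry":0,"rz":0,"hand":5},{"x":12.5,"y":-30.5,"z":0,"rx":0,"ry":0,"rz":0,"hand":5},{"x":12.5,"y":-30.5,"z":0,"rx":0,"ry":0,"rz":0,"hand":5},{"x":12.5,"y":-30.5,"z":0,"rx":0,"ry":0,"rz":0,"hand":5},{"x":12.5,"y":-30.5,"z":0,"rx":0,"ry":0,"rz":0,"hand":5},{"x":12.5,"y":-30.5,"z":0,"rx":0,"ry":0,"rz":0,"hand":5},{"x":12.5,"y":-30.5,"z":0,"rx":0,"ry":0,"rz":0,"hand":5},{"x":12.5,"y":-30.5,"z":0,"rx":0,"ry":0,"rz":0,"hand":5},{"x":12.5,"y":-30.5,"z":0,"rx":0,"ry":0,"rz":0,"hand":5},{"x":12.5,"y":-30.5,"z":0,"rx":0,"ry":0,"rz":0,"hand":5},{"x":12.5,"y":-30.5,"z":0,"rx":0,"ry":0,"rz":0,"hand":5},{"x":12.5,"y":-30.5,"z":0,"rx":0,"ry":0,"rz":0,"hand":5},{"x":0,"y":0,"z":0,"rx":0,"ry":0,"rz":0.026,"hand":5},{"x":0,"y":0,"z":0,"rx":0,"ry":0,"rz":0,"hand":5},{"x":0,"y":0,"z":0,"rx":0,"ry":0,"rz":0,"hand":5}]'
python3 - <<'E'
from h import *
s=sense(); cal=get_calibration("wrist"); im=grab_frame("wrist"); p=s["eef_pos"]; print(p,s["tcp_rot"],s["qpos"].round(2))
cv2.imwrite("pics/w3.png",im[:,:,::-1])
for c in blobs(mask(im,(18,120,60),(30,255,255)))[:2]: print("yel",c.mean(0),rect(c,p[2]-13.2+5,cal))
for c in blobs(mask(im,(5,150,60),(17,255,255)))[:2]: print("or",c.mean(0),rect(c,90,cal))
E
```

```text
clock: 6.32
eef_pos: [559.3, 139.4, 202.3]
tcp_rot: [3.141, 0.0, 0.126]
contact_force: [0.1, -0.2, -1.4]
opening: 0.148
grasp_force: 97.8
[559.32555721 139.38838326 202.2909051 ] [3.14138233e+00 2.92977745e-04 1.26261127e-01] [ 0.24  0.31  1.77 -0.    1.07  1.69]
yel [278.97131682 162.9517601 ] [605.4 145.7 128.7  53.5   7.3]
yel [279.         301.95588235] [530.6 136.1  35.6  11.1   7.2]
or [218.35714286 107.87053571] [633.2 198.8  77.5   8.2   7.4]
```

View pics/w3.png

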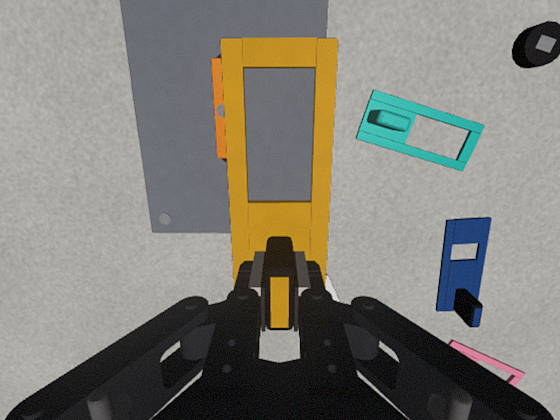

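The wrist view shows the plate held straight, with its eye centred at (279,135). The orange head is partly covered at (218,108), and its visible left edge puts the stud at about (633.6,195.9). Relative to the tool, the plate origin is at +66 in x and 0 in y. Next I align above the stud and tilt 25°.

```bash
python3 -m creep '[{"x":14.9,"y":-15.6,"z":0,"rx":0,"ry":0,"rz":0,"hand":5},{"x":14.9,"y":-15.6,"z":0,"rx":0,"ry":0,"rz":0,"hand":5},{"x":14.9,"y":-15.6,"z":0,"rx":0,"ry":0,"rz":0,"hand":5},{"x":0,"y":0,"z":0,"rx":0,"ry":-0.109,"rz":0,"hand":5},{"x":0,"y":0,"z":0,"rx":0,"ry":-0.109,"rz":0,"hand":5},{"x":0,"y":0,"z":0,"rx":0,"ry":-0.109,"rz":0,"hand":5},{"x":0,"y":0,"z":0,"rx":0,"ry":-0.109,"rz":0,"hand":5},{"x":0,"y":0,"z":0,"rx":0,"ry":0,"rz":0,"hand":5},{"x":0,"y":0,"z":0,"rx":0,"ry":0,"rz":0,"hand":5}]'
cat > pl.py <<'E'
# plate pose in stud plane from the TCP pose
from h import *
from scipy.spatial.transform import Rotation as Ro
s=sense(); R=Ro.from_euler("xyz",s["tcp_rot"]).as_matrix()
S=np.array([633.6,195.9,60]); a=np.radians(7.35); B=np.array([[np.cos(a),np.sin(a),0],[-np.sin(a),np.cos(a),0],[0,0,1]])
o=B@(s["eef_pos"]+R@[66,0,13.2]-S); print("plate origin in stud frame",o.round(1),"tilt",np.degrees(np.arcsin(-R[2,0])).round(1),"tool x,z in stud",(B@R)[:,0].round(3),(B@R)[:,2].round(3),"F",s["contact_force"].round(1))
E
python3 pl.py
python3 - <<'E'
from h import *
im=grab_frame("side"); cv2.imwrite("pics/s4.png",cv2.resize(im[170:370,60:330],None,fx=2.9,fy=2.9,interpolation=cv2.INTER_CUBIC)[:,:,::-1])
E
```

```text
clock: 7.5
eef_pos: [598.3, 192.6, 202.0]
tcp_rot: [3.142, 0.434, 0.127]
contact_force: [0.9, -0.3, -1.1]
opening: 0.142
grasp_force: 97.9
plate origin in stud frame [ 18.9   1.2 102.2] tilt 24.9 tool x,z in stud [ 0.907 -0.001 -0.421] [-0.421  0.001 -0.907] F [ 0.9 -0.3 -1.1]
```

View pics/s4.png

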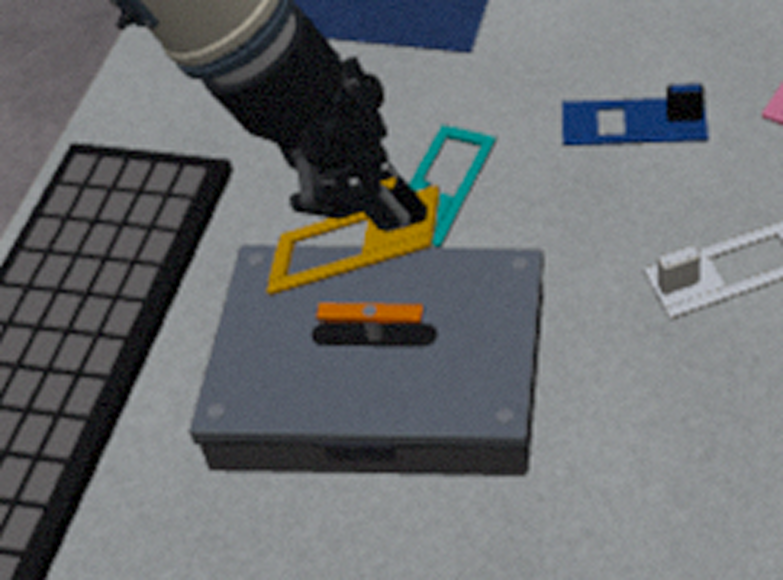

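The side view shows the plate tilted, far end down (image left, 275,285), with its eye above the orange head (370,312) as planned. Next is the vertical descent.

```bash
python3 -m creep '[{"x":6.3,"y":1,"z":13.6,"rx":0,"ry":0,"rz":0,"hand":5},{"x":6.3,"y":0,"z":13.6,"rx":0,"ry":0,"rz":0,"hand":5},{"x":6.3,"y":0,"z":13.6,"rx":0,"ry":0,"rz":0,"hand":5},{"x":4.2,"y":0,"z":9,"rx":0,"ry":0,"rz":0,"hand":5},{"x":0,"y":0,"z":0,"rx":0,"ry":0,"rz":0,"hand":5}]'; python3 pl.py
python3 -m creep '[{"x":2.4,"y":0,"z":5.2,"rx":0,"ry":0,"rz":0,"hand":5},{"x":2.4,"y":0,"z":5.2,"rx":0,"ry":0,"rz":0,"hand":5},{"x":2.4,"y":0,"z":5.2,"rx":0,"ry":0,"rz":0,"hand":5},{"x":2.4,"y":0,"z":5.2,"rx":0,"ry":0,"rz":0,"hand":5},{"x":0,"y":0,"z":0,"rx":0,"ry":0,"rz":0,"hand":5},{"x":0,"y":0,"z":0,"rx":0,"ry":0,"rz":0,"hand":5}]'; python3 pl.py
python3 - <<'E'
from h import *
im=grab_frame("side"); cv2.imwrite("pics/s5.png",cv2.resize(im[220:340,110:270],None,fx=4.8,fy=4.8,interpolation=cv2.INTER_CUBIC)[:,:,::-1])
E
```

```text
clock: 8.18
eef_pos: [597.5, 191.2, 146.2]
tcp_rot: [3.141, 0.438, 0.127]
contact_force: [-0.1, 0.1, -1.8]
opening: 0.148
grasp_force: 97.9
plate origin in stud frame [17.8 -0.2 46.3] tilt 25.1 tool x,z in stud [ 0.906 -0.001 -0.424] [-0.424  0.    -0.906] F [-0.1  0.1 -1.8]
clock: 8.93
eef_pos: [598.1, 191.3, 124.6]
tcp_rot: [-3.142, 0.436, 0.127]
contact_force: [-0.6, 0.1, -1.3]
opening: 0.145
grasp_force: 97.9
plate origin in stud frame [18.4 -0.  24.7] tilt 25.0 tool x,z in stud [ 0.906 -0.001 -0.422] [-0.422  0.001 -0.906] F [-0.6  0.1 -1.3]
```

View pics/s5.png

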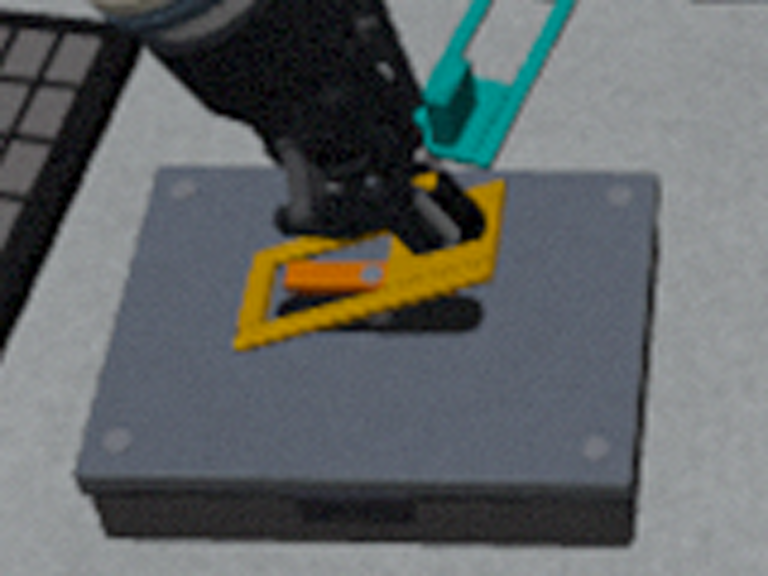

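The crop shows the head's far tip (285,275) inside the eye, with the far bar (255,300) beyond and below it and the near bar above the head. Contact force is near zero. Now sliding back 35 mm.

```bash
python3 -m creep '[{"x":-6.3,"y":0,"z":2.95,"rx":0,"ry":0,"rz":0,"hand":5},{"x":-6.3,"y":0,"z":2.95,"rx":0,"ry":0,"rz":0,"hand":5},{"x":-6.3,"y":0,"z":2.95,"rx":0,"ry":0,"rz":0,"hand":5},{"x":-6.3,"y":0,"z":2.95,"rx":0,"ry":0,"rz":0,"hand":5},{"x":-6.3,"y":0,"z":2.95,"rx":0,"ry":0,"rz":0,"hand":5},{"x":0,"y":0,"z":0,"rx":0,"ry":0,"rz":0,"hand":5},{"x":0,"y":0,"z":0,"rx":0,"ry":0,"rz":0,"hand":5}]'; python3 pl.py
python3 - <<'E'
# rows for levelling about the plate origin: tilt 25->0, pz = 45 s + 5
import numpy as np
a=np.radians(np.linspace(25,0,7)); pz=45*np.sin(a)+5; pz[0]=24.7
x=lambda t:np.array([np.cos(t),-np.sin(t)]); z=lambda t:np.array([-np.sin(t),-np.cos(t)])
T=[np.array([-16,p])-66*x(t)-13.2*z(t) for t,p in zip(a,pz)]
for i in range(6):
    d=T[i+1]-T[i]; print((d@x(a[i])).round(1),(d@z(a[i])).round(1),"ry",(a[i]-a[i+1]).round(4))
E
```

```text
clock: 9.85
eef_pos: [563.7, 187.0, 124.5]
tcp_rot: [-3.142, 0.436, 0.127]
contact_force: [-0.3, -0.2, -1.8]
opening: 0.148
grasp_force: 97.9
plate origin in stud frame [-16.2   0.   24.7] tilt 25.0 tool x,z in stud [ 0.907 -0.001 -0.422] [-0.422  0.001 -0.907] F [-0.3 -0.2 -1.8]
0.8 8.2 ry 0.0727
0.3 7.7 ry 0.0727
0.1 7.9 ry 0.0727
-0.1 8.0 ry 0.0727
-0.3 8.0 ry 0.0727
-0.5 8.1 ry 0.0727
```

```bash
python3 -m creep '[{"x":0.8,"y":0,"z":8.2,"rx":0,"ry":0.0727,"rz":0,"hand":5},{"x":0.3,"y":0,"z":7.7,"rx":0,"ry":0.0727,"rz":0,"hand":5},{"x":0.1,"y":0,"z":7.9,"rx":0,"ry":0.0727,"rz":0,"hand":5},{"x":0,"y":0,"z":0,"rx":0,"ry":0,"rz":0,"hand":5}]'; python3 pl.py
python3 -m creep '[{"x":-0.1,"y":0,"z":8,"rx":0,"ry":0.0727,"rz":0,"hand":5},{"x":-0.3,"y":0,"z":8,"rx":0,"ry":0.0727,"rz":0,"hand":5},{"x":-0.5,"y":0,"z":8.1,"rx":0,"ry":0.0727,"rz":0,"hand":5},{"x":0,"y":0,"z":0,"rx":0,"ry":0,"rz":0,"hand":5},{"x":0,"y":0,"z":0,"rx":0,"ry":0,"rz":0,"hand":5}]'; python3 pl.py
```

```text
clock: 10.35
eef_pos: [555.2, 185.9, 101.9]
tcp_rot: [3.141, 0.219, 0.127]
contact_force: [0.5, -0.1, -1.1]
opening: 0.146
grasp_force: 97.8
plate origin in stud frame [-17.5  -0.   14.7] tilt 12.6 tool x,z in stud [ 0.976 -0.001 -0.217] [-0.217  0.    -0.976] F [ 0.5 -0.1 -1.1]
clock: 10.98
eef_pos: [552.9, 185.7, 78.5]
tcp_rot: [-3.141, 0.001, 0.127]
contact_force: [0.2, 0.2, -1.7]
opening: 0.145
grasp_force: 97.8
plate origin in stud frame [-15.3   0.1   5.3] tilt 0.0 tool x,z in stud [ 1.    -0.002 -0.001] [-0.001  0.    -1.   ] F [ 0.2  0.2 -1.7]
```

Level with no contact. Next I slide forward 14 mm and lower to contact.

```bash
python3 -m creep '[{"x":5,"y":0,"z":0,"rx":0,"ry":0,"rz":0,"hand":5},{"x":5,"y":0,"z":0,"rx":0,"ry":0,"rz":0,"hand":5},{"x":4,"y":0,"z":1,"rx":0,"ry":0,"rz":0,"hand":5},{"x":0,"y":0,"z":1.5,"rx":0,"ry":0,"rz":0,"hand":5},{"x":0,"y":0,"z":1.5,"rx":0,"ry":0,"rz":0,"hand":5},{"x":0,"y":0,"z":0,"rx":0,"ry":0,"rz":0,"hand":5},{"x":0,"y":0,"z":0,"rx":0,"ry":0,"rz":0,"hand":5}]'; python3 pl.py
python3 - <<'E'
from h import *
im=grab_frame("side"); cv2.imwrite("pics/s6.png",cv2.resize(im[220:340,110:270],None,fx=4.8,fy=4.8,interpolation=cv2.INTER_CUBIC)[:,:,::-1])
E
```

```text
clock: 11.85
eef_pos: [565.6, 187.2, 74.0]
tcp_rot: [-3.142, -0.0, 0.127]
contact_force: [-0.4, -0.4, -0.7]
opening: 0.145
grasp_force: 97.8
plate origin in stud frame [-2.5 -0.   0.8] tilt -0.0 tool x,z in stud [ 1.    -0.001  0.   ] [ 0.  0. -1.] F [-0.4 -0.4 -0.7]
```

View pics/s6.png

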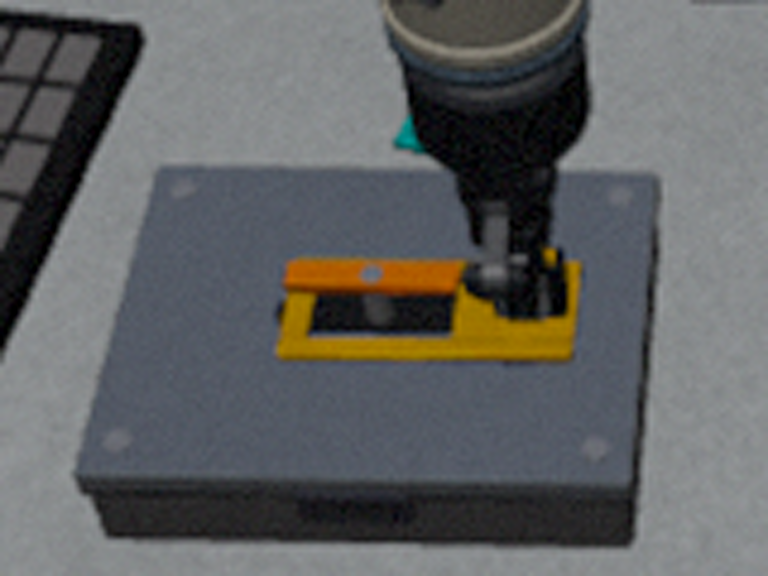

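The crop shows the plate level on the lid, with the grey neck (378,305) inside the eye and the orange head above it (370,275). Releasing and retracting.

```bash
python3 -m creep '[{"x":0,"y":0,"z":0.7,"rx":0,"ry":0,"rz":0,"hand":5},{"x":0,"y":0,"z":0,"rx":0,"ry":0,"rz":0,"hand":40},{"x":0,"y":0,"z":0,"rx":0,"ry":0,"rz":0,"hand":70},{"x":0,"y":0,"z":0,"rx":0,"ry":0,"rz":0,"hand":70},{"x":0,"y":0,"z":0,"rx":0,"ry":0,"rz":0,"hand":70},{"x":0,"y":0,"z":0,"rx":0,"ry":0,"rz":0,"hand":70},{"x":0,"y":0,"z":-10,"rx":0,"ry":0,"rz":0,"hand":70},{"x":0,"y":0,"z":-25,"rx":0,"ry":0,"rz":0,"hand":70},{"x":0,"y":0,"z":-40,"rx":0,"ry":0,"rz":0,"hand":70},{"x":0,"y":0,"z":-40,"rx":0,"ry":0,"rz":0,"hand":70},{"x":0,"y":0,"z":-30,"rx":0,"ry":0,"rz":0,"hand":70},{"x":0,"y":0,"z":0,"rx":0,"ry":0,"rz":0,"hand":70},{"x":0,"y":0,"z":0,"rx":0,"ry":0,"rz":0,"hand":70}]'
python3 - <<'E'
from h import *
im=grab_frame("side"); cal=get_calibration("side"); cv2.imwrite("pics/s7.png",cv2.resize(im[220:340,110:270],None,fx=4.8,fy=4.8,interpolation=cv2.INTER_CUBIC)[:,:,::-1])
for c in blobs(mask(im,(18,120,60),(30,255,255)))[:2]: print("yel",rect(c,65,cal))
for c in blobs(mask(im,(5,150,60),(17,255,255)))[:2]: print("or",rect(c,90,cal))
for nm,lo,hi in(("red",(0,150,50),(4,255,255)),("blue",(105,120,60),(120,255,255))):
    for c in blobs(mask(im,lo,hi))[:2]: print(nm,rect(c,5,cal))
E
```

```text
clock: 13.52
eef_pos: [565.3, 187.1, 218.0]
tcp_rot: [3.142, 0.0, 0.127]
contact_force: [-0.1, -0.5, 0.0]
opening: 0.82
grasp_force: 0.0
yel [612.2 195.7 134.6  55.5   6.7]
yel [575.3 161.5  27.5   8.3   8.1]
or [ 148.8 -819.1  249.7  128.7  112.4]
or [ 253.4 -727.7  127.4   65.8   77.7]
red [ 543.3 -355.9  129.8   52.7  174.7]
blue [  -95.  -1287.6   209.1   193.3    89.8]
blue [ 481.  -105.5  129.9   53.6   10.9]
```

View pics/s7.png

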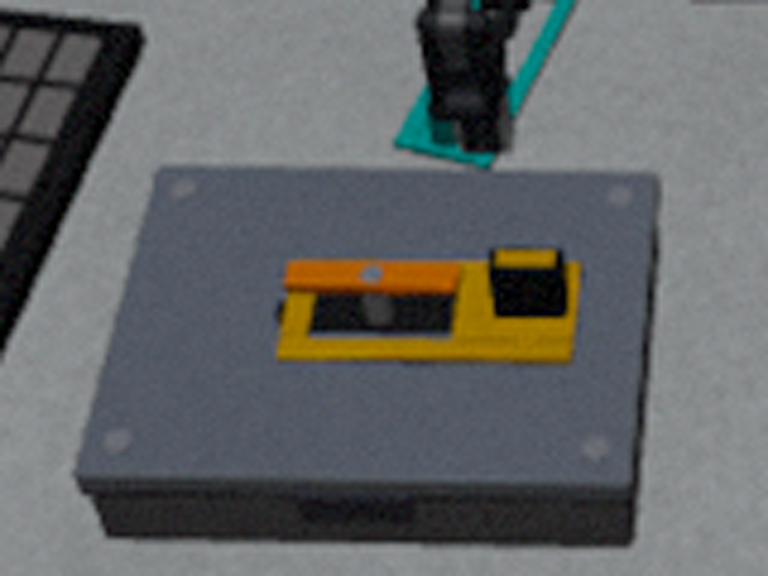

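The crop shows the plate flat on the lid, its eye around the neck (378,305) and under the orange head. The gripper is clear, and the red and blue plates have not moved. Handing in.

```bash
python3 -c "
from rig import *
print(sign_off())"
```

```text
the job is handed in; nothing more can be done
None
```

The yellow latch plate lies level on the case lid, caught under the stud's head with its eye around the neck; I let go, left the blue and red plates where they were, and handed in at about 13.5 s of the 38 s limit (no verdict was shown).

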